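# Shut the label printer until it clicks, and keep it pressed

## Task

The label printer on the packing table has its roll of labels in and its cover standing open. Fold the cover down over the roll without slamming it until it meets its catches, then press it down until the catches snap and it is fully shut. Keep pressing: finish while the fingers still hold the shut cover firmly down (about 12 N), and leave everything else on the table where it is.

Things in the scene. Friction and masses are not known exactly. Their poses are not given: they have to be found in the camera images.
- printer: The desktop label printer: a dark grey base 206 mm deep (x), 196 mm wide (y) and 95 mm high with a roll of labels in it, and on it a light grey hinged cover with a clear window. Fixed to the table. Origin: centre of the underside, on the table; its x axis points from its front (label exit) to its back (hinge), z up. Shut, the whole is 160 mm high.
- hinge_mid (a point): Middle of the cover's hinge line: 100 mm behind the printer's origin and 95 mm up. The hinge line runs along the printer's y axis.
- cover (a joint): Opening angle of the cover, rad: 0 shut, grows as its front rises and swings back. Starts between 0.85 and 1.3, free end up, outside facing up and to the back. Stiff hinge: it stays where it is left and moves under 1 to 4 N at the lip.
- catches (a point): Midway between the two sprung catches inside the base, at its front. The cover meets them at about 0.08 rad. Pressed at the lip it takes some 9 to 15 N to pass them; the force peaks at about 0.06, falls to nothing by 0.035 and the cover jumps shut by itself to its stop at 0, where the catches hold it. There it gives about 2 mm more under 15 N.
- lip (a point): Middle of the cover's flat front lip, on its outer face, the place to push: 180 mm from the hinge line along the cover and 30 mm outward. The lip is 30 mm deep, 197 mm wide; behind it the cover slopes up 35 mm to its roof. Axes: x from the lip to the hinge, z out of the outer face (up when shut). Shut, it is 125 mm above the table.
- bottle_l: Amber bottle with a white cap, 47 mm across, 111 mm high, standing on the printer's left (its +y side), about 65 mm clear of it. Origin: centre of its foot. Leave alone.
- bottle_r: A like bottle on the printer's right. Leave alone.
- core: Empty cardboard label core standing to the left of the printer, beyond the bottle, 40 mm across, 100 mm high. Origin: centre of its foot. Leave alone.
- spare_roll: Spare label roll standing to the right of the printer, beyond the bottle, 92 mm across, 100 mm high. Origin: centre of its foot. Leave alone.
- cap: White bottle cap lying before the printer, 33 mm across, 22 mm high. Origin: centre of its foot. Leave alone.
- marker: Flat marker pen lying before the printer, 115 x 24 x 14 mm. Origin: centre of its foot. Leave alone.

How it is judged (in metres and radians):
On the way, in this order (a step that is already met when the one before it is completed fails the run):
1. the cover is folded down onto or close above its catches, not yet snapped (0.045 to 0.25 rad) (value of joint cover between 0.045 and 0.25 rad), for 0.1 s.
2. the catches have snapped and the fingers press on the shut cover (value of joint cover below 0.015 rad and contact force between the fingers and cover above 4 N), for 0.2 s.
At the end, for the whole second after the job is handed in: The cover is snapped shut (within 0.015 rad of its stop) and still, and the fingers are pressing on it with 4 to 40 N through the last second (all of step 2 and contact force between the fingers and cover below 40 N and velocity of joint cover between -0.05 and 0.05 rad/s); the arm keeps its last pose, push and grip.
It fails at once if the cover is slammed: faster than 2.5 rad/s before it meets the catches (value of joint cover above 0.1 rad and velocity of joint cover below -2.5 rad/s).
It fails at once if something else on the table is shifted by more than 30 mm (distance of any of bottle_l, bottle_r, core, spare_roll, cap, marker from where it was at the start of the episode above 0.03 m).
It also fails if it takes over 48 s, if anything falls off the work surface, if the arm or the gripper's body presses on something with over 40 N, if the wrist force passes 120 N, or if a joint passes its speed limit or range.

## Robot

A 6-joint arm with a two-finger parallel gripper is mounted at the origin on the work surface. World frame = base frame: x ahead of the robot, y to its left, z up, the work surface at z = 0. Lengths are in mm, angles in rad, forces in N, time in s.
With the tool pointing down it reaches from about 350 to 950 mm from the base axis. Payload 17.4 kg.
Tool frame: the origin (TCP) lies between the finger pads; the fingertips stand ahead of it and the grasp point (between the pads) lies 11 mm behind it (manip.tip_reach is the z of the fingertips in the tool frame, in mm); z points along the fingers, y is the line along which they close (so a half turn about z gives the same grasp; the last joint's range is limited). The gripper opens to 93 mm and grips with 3 to 60 N. Pads are 15 mm wide; open, the fingers measure 128 mm over their backs; the gripper's body (75 mm by 188 mm) begins 65 mm behind the grasp point.
Start: joints at [-1.362, 0.116, 1.442, -0, 1.584, -0.038], TCP at [164.894, -654.555, 226.646] pointing down, gripper open.
Joint ranges: [-2.83, 2.83], [-0.83, 2.19], [0.07, 2.5], [-1.14, 4.28], [0.01, 3], [-2.97, 2.97]. Speed limits (rad/s): [1.89, 1.89, 2.22, 3.14, 3.14, 3.14].

## Interface

Orientations are given as a unit quaternion [w, x, y, z].
In Python, from station import manip, viewer, finder gives the robot as it stands.
- The arm moves only by the shell command python3 -m inch 'ROWS'. ROWS is a JSON object of lists of equal length, an entry for each row: "twist": the turn, a rotation vector about the tool's x, y, z in rad, a list of three; "offset": the shift along the tool's x, y, z in m, a list of three; "grip": the closure, from -1 (fully open) to 1 (shut). A call has 1 to 5 rows; each row is the pose to reach, as a shift and turn from the pose commanded when the call began, along the tool's axes at that moment; what a row does not reach only later rows make up. A row lasts 1/12 s, in which the tool goes at most 41.7 mm and 7.16 degrees, less where a joint would pass 70% of its speed; a pose out of reach is approached as far as the arm can. A call with a gripper value outside its range is refused whole. The fingers move at their own pace and stop on an object; the grip force is fixed at half the most. Time passes only in rows, so rows that repeat a pose let the fingers close. It gives the time, the measured TCP pose, the force, the opening and the grip force at its end, in the units of the state.
- manip.state(): the state, without advancing time (a new reading comes with each control period).
- viewer.camera(name): name is "scene" or "top" or "wrist"; returns the picture (480x640x3 uint8, blue, green, red); there is no depth.
- viewer.get_calibration(name): a dict with "K" (3x3 intrinsics, pixels), "rvec" (rotation vector, rad) and "tvec" (3), from world to camera coordinates, as OpenCV has them; the wrist camera has in their place "mount" (4x4, takes a point from camera to tool coordinates, whose origin is the TCP and whose axes are the flange's). Camera axes: x right, y down, z forward; pixel columns grow to the right and rows downward; lengths in mm; the calibration is good to about 2 mm. A picture is of the moment at which its call begins: read the wrist's pose just before it. get_calibration takes no time and is no camera call.
- manip.job_done(): hands the job in; it is judged then, once.
Trained networks look in the newest picture that a camera, given by its name, has taken for a name from the list of things; names that differ only in an ending like _2 or _b are one class to them, and where a whole thing is asked for, a point or a joint stands for the part that bears it (a point fixed in the world has none). Each returns a list of dicts, best first, with "score" (0 to 1); they miss things now and then, are a little off and sometimes report something else, mostly with a low value. They report only what shows in the picture. A call takes as long as a camera call.
- finder.spot_in(query, camera): "rect" ([centre column, centre row, width, height] in pixels, round what is visible of it).
- finder.pinpoint(query, camera): "uv" ([column, row] in pixels: a listed point, or the origin of a listed thing).
The state is a dict: "t": time; "q": joint angles; "qvel": joint speeds; "effort": joint torques, N m; "ee_pos": TCP position; "tool_rot": TCP orientation; "contact_force": force on the tool from outside, world axes, zero at the start; "wrist_torque": the same for the moment, N m; "width": finger opening in mm; "grasp_force": force on a finger pad.
Only numpy, scipy, OpenCV 4.12 (cv2) and the standard library are available. Lean on these libraries where they do the work, as an engineer would, in place of code of your own. Each camera call takes 0.05 s, during which the arm holds its last target. There are 200 camera calls.

## Working session

There is one attempt and no reset: what is moved stays moved. The work goes in short steps, Python scripts to look and compute and a shell command to move; the robot and the scene stay as the last step left them, time stands still between calls to the robot, and variables do not carry over. Pictures are saved under pics/ and viewed, at most 10 in all, crops included, and the job is handed in when it is done.

```bash
mkdir -p pics; ls; cat > h.py <<'E'
import numpy as np, cv2
from station import manip, viewer, finder
def cal(n):
    c=viewer.get_calibration(n); K=np.array(c["K"],float); R=cv2.Rodrigues(np.array(c["rvec"],float))[0]; t=np.array(c["tvec"],float).ravel(); return K,R,t
def ray(n,uv):
    K,R,t=cal(n); d=R.T@np.linalg.inv(K)@np.array([uv[0],uv[1],1.]); return -R.T@t,d/np.linalg.norm(d)
def onz(n,uv,z):
    c,d=ray(n,uv); return c+d*(z-c[2])/d[2]
def proj(n,P):
    K,R,t=cal(n); p=(R@np.atleast_2d(P).T).T+t; p=(K@p.T).T; return p[:,:2]/p[:,2:]
def tri(a,b):
    (c1,d1),(c2,d2)=a,b; s=np.linalg.lstsq(np.stack([d1,-d2],1),c2-c1,rcond=None)[0]
    p,q=c1+s[0]*d1,c2+s[1]*d2; return (p+q)/2,np.linalg.norm(p-q)
E
python3 - <<'E'
from h import *
np.set_printoptions(precision=1,suppress=True)
ims={}
for n in("scene","top"):
    ims[n]=viewer.camera(n); cv2.imwrite(f"pics/{n}0.png",ims[n]); 
    print(n,ray(n,(320,240)))
    for q in("printer","hinge_mid","lip","catches","bottle_l","bottle_r","core","spare_roll","cap","marker"):
        r=finder.pinpoint(q,n)[:2]; print(q,[(np.round(x["uv"],1),round(x["score"],2),onz(n,x["uv"],95 if q=="hinge_mid" else 0)) for x in r])
s=manip.state(); print(s, manip.tip_reach)
E
```

```text
pics
scene (array([ 350.8, -101.3,  905.3]), array([ 0.3,  0.2, -1. ]))
printer [(array([299.4, 276.5]), 0.65, array([502.9,  47.2,   0. ]))]
hinge_mid []
lip [(array([297.7, 225.4]), 0.95, array([591.3, 118.5,   0. ]))]
catches [(array([282.6, 300. ]), 0.83, array([442.9,  45.2,   0. ]))]
bottle_l [(array([384.1, 307.6]), 0.97, array([ 554. , -131.4,    0. ])), (array([226.4, 230. ]), 0.77, array([491.3, 236.1,   0. ]))]
bottle_r [(array([384.1, 307.6]), 0.97, array([ 554. , -131.4,    0. ])), (array([226.4, 230. ]), 0.77, array([491.3, 236.1,   0. ]))]
core [(array([192.7, 233.9]), 0.55, array([441.3, 288.8,  -0. ]))]
spare_roll [(array([416.5, 331.1]), 0.75, array([ 553.2, -210.2,    0. ]))]
cap [(array([245.1, 327.3]), 0.6, array([353.9,  72.2,   0. ]))]
marker [(array([283.3, 352.7]), 0.92, array([360.3, -20.3,   0. ]))]
top (array([ 351.6,   66.2, 1092.4]), array([ 0.2, -0. , -1. ]))
printer [(array([323.9, 259.6]), 0.94, array([501.8,  48.5,   0. ])), (array([323.4, 225.4]), 0.69, array([584.2,  49.9,   0. ]))]
hinge_mid []
lip [(array([327.3, 228.7]), 0.92, array([576.2,  40.
[... 261 characters left out ...]
, array([490.5, 243.4,   0. ]))]
core [(array([222.4, 286.4]), 0.69, array([437.5, 284.5,   0. ]))]
spare_roll [(array([437.2, 237.6]), 0.82, array([ 556.3, -221.3,    0. ]))]
cap [(array([315.4, 327. ]), 0.53, array([345.7,  67.5,   0. ]))]
marker [(array([352.3, 319. ]), 0.72, array([364.3, -17.4,   0. ]))]
{'t': 1.1, 'q': array([-1.4,  0.1,  1.4, -0. ,  1.6, -0. ]), 'qvel': array([ 0.,  0., -0., -0., -0.,  0.]), 'effort': array([ -0. , -72.1, -62.3,   0.1,   0. ,  -0. ]), 'ee_pos': array([ 164.9, -654.6,  226.6]), 'tool_rot': array([-0. ,  1. ,  0.1, -0. ]), 'contact_force': array([-0.2,  0.5, -0.4]), 'wrist_torque': array([0., 0., 0.]), 'grasp_force': 0.0, 'width': 92.86839683623367} 8.0
```

View pics/scene0.png

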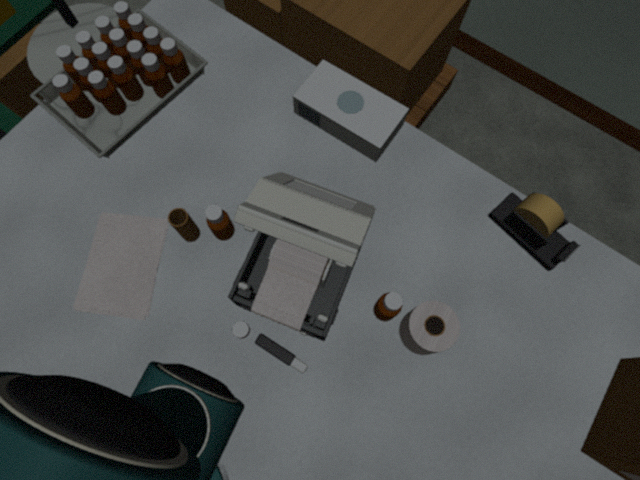

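View pics/top0.png

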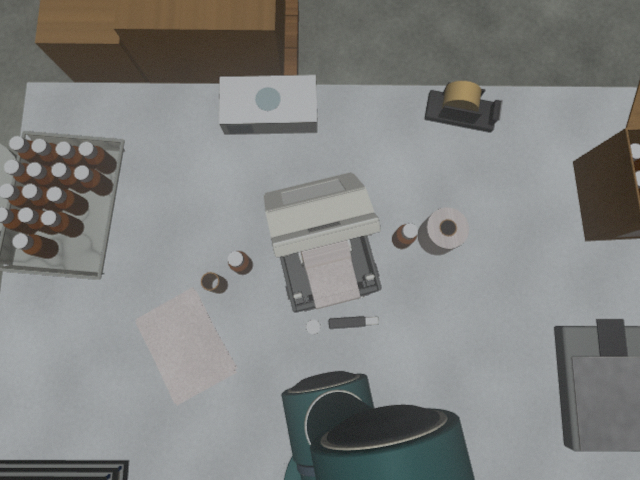

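```bash
python3 - <<'E'
from h import *
np.set_printoptions(precision=1,suppress=True)
L,g=tri(ray("scene",(297.7,225.4)),ray("top",(327.3,228.7))); print("lip",L,g)
print("origin",tri(ray("scene",(299.4,276.5)),ray("top",(323.9,259.6))))
from scipy.optimize import least_squares
def model(p):
    x,y,w,a=p; ex=np.array([np.cos(w),np.sin(w),0]); z=np.array([0,0,1.])
    H=np.array([x,y,95])+100*ex
    return np.array([x,y,0]),H+180*(-np.cos(a)*ex+np.sin(a)*z)+30*(np.sin(a)*ex+np.cos(a)*z)
def res(p):
    o,l=model(p)
    return np.concatenate([proj("scene",[o,l])-[[299.4,276.5],[297.7,225.4]],proj("top",[o,l])-[[323.9,259.6],[327.3,228.7]]]).ravel()
for w in(-.3,0,.3):
    r=least_squares(res,[502,48,w,1.]); print(np.round(r.x,3),r.cost,r.fun,model(r.x)[1])
E
```

```text
lip [515.2  47.7 290.8] 2.3561310653211995
origin (array([503.3,  48.3,  -5.8]), np.float64(1.3042063879820207))
[502.1  47.7   0.2   1. ] 6.861370331034101 [-0.4  0.2  2.   1.2  0.3 -0.1 -2.8  0.1] [522.7  51.7 259.5]
[502.1  47.7   0.2   1. ] 6.861370331044722 [-0.4  0.2  2.   1.2  0.3 -0.1 -2.8  0.1] [522.7  51.7 259.5]
[502.1  47.7   0.2   1. ] 6.861370331053753 [-0.4  0.2  2.   1.2  0.3 -0.1 -2.8  0.1] [522.7  51.7 259.5]
```

```bash
cat >> h.py <<'E'
def pts(p,C):  # C: cover coords (dist from hinge, y, outward)
    x,y,w,a=p; ex=np.array([np.cos(w),np.sin(w),0]); ey=np.array([-np.sin(w),np.cos(w),0]); z=np.array([0,0,1.])
    H=np.array([x,y,95])+100*ex
    return np.array([H+d*(-np.cos(a)*ex+np.sin(a)*z)+o*(np.sin(a)*ex+np.cos(a)*z)+v*ey for d,v,o in C])
def base(p,B):
    x,y,w,a=p; ex=np.array([np.cos(w),np.sin(w),0]); ey=np.array([-np.sin(w),np.cos(w),0])
    return np.array([np.array([x,y,h])+u*ex+v*ey for u,v,h in B])
E
cat > ov.py <<'E'
from h import *
import sys
p=[float(v) for v in sys.argv[1:5]]; out=[]
for n,c in(("scene",(225,165,160,180)),("top",(255,165,140,160))):
    im=cv2.imread(f"pics/{n}0.png")[c[1]:c[1]+c[3],c[0]:c[0]+c[2]]; im=cv2.resize(im,None,fx=3*132/c[2],fy=3*132/c[2],interpolation=cv2.INTER_CUBIC); k=396/c[2]
    for P,col in((pts(p,[(195,-98,30),(195,98,30),(165,98,30),(165,-98,30)]),(0,0,255)),(base(p,[(-103,-98,95),(-103,98,95),(103,98,95),(103,-98,95)]),(0,255,0))):
        cv2.polylines(im,[np.round((proj(n,P)-c[:2])*k).astype(int)],True,col,1)
    cv2.circle(im,tuple(np.round((proj(n,pts(p,[(180,0,30)]))[0]-c[:2])*k).astype(int)),3,(255,0,0),-1)
    out.append(np.pad(im,((0,500-im.shape[0]),(0,0),(0,0))))
cv2.imwrite(f"pics/{sys.argv[5]}.png",np.hstack(out))
E
python3 ov.py 502.1 47.7 0.2 1.0 ov1
```

```text
(no output)
```

View pics/ov1.png

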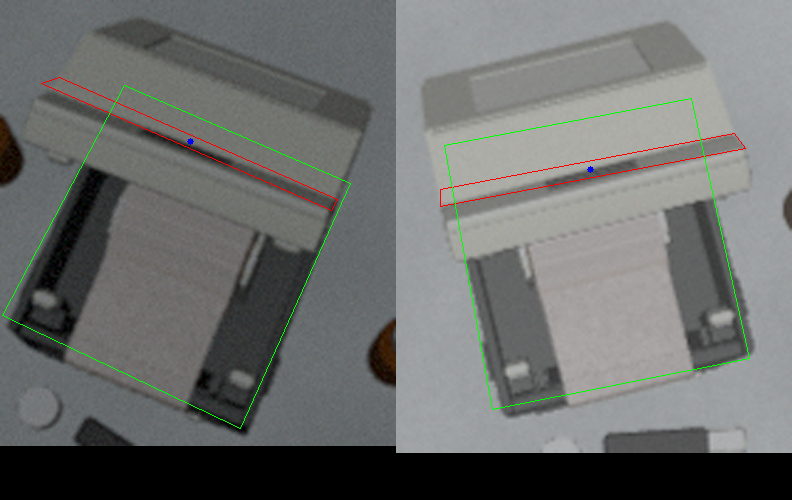

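```bash
python3 - <<'E'
from h import *
from scipy.optimize import least_squares
s=lambda a:np.array(a)/2.475+[225,165]
t=lambda a:(np.array(a)-[396,0])/2.829+[255,165]
L=[(195,98,30),(195,-98,30)];B=[(-103,98,95),(-103,-98,95)]
S=s([[32,102],[333,210],[8,322],[243,432]]);T=t([[446,222],[747,150],[498,410],[751,357]])
def res(p):
    P=np.vstack([pts(p,L),base(p,B)]); o=base(p,[(0,0,0)])
    return np.concatenate([proj("scene",P)-S,proj("top",P)-T,.7*(proj("scene",o)-[[299.4,276.5]]),.7*(proj("top",o)-[[323.9,259.6]])]).ravel()
r=least_squares(res,[502,48,.2,1.],x_scale=[10,10,.1,.1],loss="soft_l1"); print(np.round(r.x,4),np.round(res(r.x),1)); p=r.x
print(pts(p,[(180,0,30)]),pts([*p[:3],0],[(180,0,30)]))
import subprocess;subprocess.run(["python3","ov.py",*map(str,p),"ov2"])
E
```

```text
[5.015732e+02 4.650570e+01 2.331000e-01 9.729000e-01] [ 1.6 -2.3 -1.3  2.1 -1.5  0.3  1.5 -1.7 -0.7 -0.5 -0.4  0.8  0.4  1.3
  0.9 -1.1 -0.1  0.5  0.6  0.1]
[[524.40455944  51.92538312 260.65782947]] [[423.73611535  28.02901412 125.        ]]
```

View pics/ov2.png

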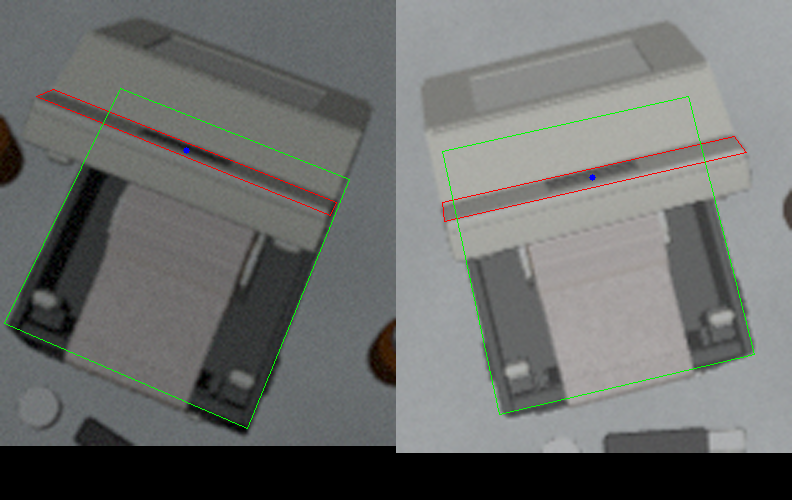

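```bash
cat > go.py <<'E'
# usage: go.py a d lift [tilt]: offset/twist from the present pose to: tip centre over cover point d (180=lip) at angle a, lift mm above
from h import *
from scipy.spatial.transform import Rotation as R
import sys
p=[501.6,46.5,.233]
s=manip.state(); w,x,y,z=s["tool_rot"]; R0=R.from_quat([x,y,z,w])
ey=np.array([-np.sin(p[2]),np.cos(p[2]),0]); Y=ey*np.sign(R0.as_matrix()[:,1]@ey); Z=np.array([0,0,-1.])
Rt=R.from_matrix(np.stack([np.cross(Y,Z),Y,Z],1))
tw=(R0.inv()*Rt).as_rotvec()
print("t",s["t"],"tcp",np.round(s["ee_pos"],1),"F",np.round(s["contact_force"],1),"w",round(s["width"],1))
# present tip angle estimate
tip=s["ee_pos"]+R0.as_matrix()[:,2]*8
for arg in sys.argv[1:]:
    a,d,l=map(float,arg.split(","))
    T=pts([*p,a],[(d,0,30)])[0]; T=T+[7.5*np.cos(p[2])*np.sin(min(a,.3))/.296,7.5*np.sin(p[2])*np.sin(min(a,.3))/.296,l]
    print(arg,"tip",np.round(T,1),"off m",np.round(R0.inv().apply(T-tip)/1000,4),"twist",np.round(tw,3))
E
python3 go.py 0.97,183,130 0.97,183,40; python3 -c "
from h import *;print(manip.state()['tool_rot'])"
```

```text
t 1.1 tcp [ 164.9 -654.6  226.6] F [-0.2  0.5 -0.4] w 92.9
0.97,183,130 tip [529.6  53.1 392.9] off m [ 0.5266 -0.5972 -0.1743] twist [-0.     0.     0.014]
0.97,183,40 tip [529.6  53.1 302.9] off m [ 0.5266 -0.5972 -0.0843] twist [-0.     0.     0.014]
[-1.63236785e-05  9.92394962e-01  1.23094429e-01 -1.47955537e-05]
```

```bash
python3 -m inch '{"twist":[[0,0,0.014],[0,0,0.014],[0,0,0.014],[0,0,0.014],[0,0,0.014]],"offset":[[0.015,-0.017,-0.03],[0.035,-0.04,-0.06],[0.058,-0.066,-0.08],[0.082,-0.093,-0.095],[0.106,-0.12,-0.1]],"grip":[1,1,1,1,1]}'
python3 -m inch '{"twist":[[0,0,0],[0,0,0],[0,0,0],[0,0,0],[0,0,0]],"offset":[[0.026,-0.03,-0.005],[0.052,-0.06,-0.01],[0.078,-0.09,-0.015],[0.104,-0.12,-0.02],[0.13,-0.15,-0.025]],"grip":[1,1,1,1,1]}'
python3 -m inch '{"twist":[[0,0,0],[0,0,0],[0,0,0],[0,0,0],[0,0,0]],"offset":[[0.026,-0.03,-0.005],[0.052,-0.06,-0.01],[0.078,-0.09,-0.015],[0.104,-0.12,-0.02],[0.13,-0.15,-0.025]],"grip":[1,1,1,1,1]}'
python3 go.py 0.97,183,130 0.97,183,40
```

```text
t: 1.52
ee_pos: [238.8, -511.2, 329.5]
tool_rot: [0.002, 0.993, 0.116, 0.0]
contact_force: [0.8, -1.6, -0.8]
width: 64.2
grasp_force: 0.0
t: 1.93
ee_pos: [330.5, -334.5, 352.1]
tool_rot: [0.0, 0.993, 0.116, 0.0]
contact_force: [1.0, 0.1, 0.2]
width: 31.2
grasp_force: 0.0
t: 2.35
ee_pos: [422.4, -158.4, 377.3]
tool_rot: [0.0, 0.993, 0.116, 0.0]
contact_force: [1.6, -1.5, -0.5]
width: 0.9
grasp_force: 0.0
t 2.35 tcp [ 422.4 -158.4  377.3] F [ 1.6 -1.5 -0.5] w 0.9
0.97,183,130 tip [529.6  53.1 392.9] off m [ 0.1531 -0.1812 -0.0236] twist [ 0.001 -0.001 -0.   ]
0.97,183,40 tip [529.6  53.1 302.9] off m [ 0.153  -0.1812  0.0664] twist [ 0.001 -0.001 -0.   ]
```

```bash
python3 -m inch '{"twist":[[0,0,0],[0,0,0],[0,0,0],[0,0,0],[0,0,0]],"offset":[[0.026,-0.03,-0.003],[0.052,-0.06,-0.006],[0.078,-0.09,-0.009],[0.1,-0.12,-0.012],[0.122,-0.145,-0.015]],"grip":[1,1,1,1,1]}'
python3 -m inch '{"twist":[[0,0,0],[0,0,0],[0,0,0],[0,0,0]],"offset":[[0.022,-0.025,0],[0.03,-0.035,0.02],[0.03,-0.035,0.035],[0.03,-0.035,0.035]],"grip":[1,1,1,1]}'
python3 go.py 0.97,183,30 0.97,183,5 
python3 - <<'E'
from h import *
a=viewer.camera("scene");b=viewer.camera("wrist")
cv2.imwrite("pics/c1.png",np.hstack([cv2.resize(a[130:370,180:440],(400,370)),cv2.resize(b,(400,370))]))
E
```

```text
t: 2.77
ee_pos: [507.7, 11.3, 392.1]
tool_rot: [-0.0, 0.993, 0.117, 0.0]
contact_force: [-0.3, -0.5, -0.3]
width: 0.4
grasp_force: 0.0
t: 3.1
ee_pos: [528.3, 50.7, 353.4]
tool_rot: [-0.0, 0.993, 0.117, -0.002]
contact_force: [0.1, -0.8, -0.3]
width: 0.3
grasp_force: 0.0
t 3.1 tcp [528.3  50.7 353.4] F [ 0.1 -0.8 -0.3] w 0.3
0.97,183,30 tip [529.6  53.1 292.9] off m [ 0.0021 -0.002   0.0525] twist [-0.001  0.004  0.001]
0.97,183,5 tip [529.6  53.1 267.9] off m [ 0.0022 -0.002   0.0775] twist [-0.001  0.004  0.001]
```

View pics/c1.png

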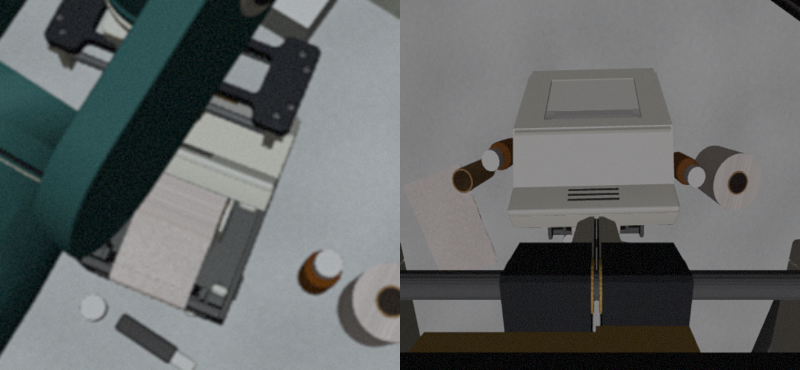

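```bash
python3 -m inch '{"twist":[[0,0,0],[0,0,0],[0,0,0]],"offset":[[0.001,-0.001,0.025],[0.002,-0.002,0.05],[0.002,-0.002,0.06]],"grip":[1,1,1]}'
python3 -m inch '{"twist":[[0,0,0],[0,0,0],[0,0,0],[0,0,0]],"offset":[[0,0,0.005],[0,0,0.01],[0,0,0.015],[0,0,0.018]],"grip":[1,1,1,1]}'
python3 go.py 0.97,183,0 0.9,183,0 0.8,183,0
```

```text
t: 3.45
ee_pos: [529.6, 51.7, 295.2]
tool_rot: [-0.0, 0.993, 0.116, -0.001]
contact_force: [0.3, -0.5, -1.1]
width: 0.5
grasp_force: 0.0
t: 3.78
ee_pos: [530.2, 52.0, 279.4]
tool_rot: [0.0, 0.993, 0.116, 0.001]
contact_force: [0.1, -0.2, 0.7]
width: 0.5
grasp_force: 0.0
t 3.7833 tcp [530.2  52.  279.4] F [ 0.1 -0.2  0.7] w 0.5
0.97,183,0 tip [529.6  53.1 262.9] off m [-0.0004 -0.0012  0.0084] twist [ 0.    -0.001 -0.   ]
0.9,183,0 tip [518.4  50.5 257. ] off m [-0.0119 -0.0012  0.0143] twist [ 0.    -0.001 -0.   ]
0.8,183,0 tip [503.1  46.8 247.2] off m [-0.0277 -0.0012  0.0241] twist [ 0.    -0.001 -0.   ]
```

```bash
python3 -m inch '{"twist":[[0,0,0],[0,0,0],[0,0,0],[0,0,0],[0,0,0]],"offset":[[0,-0.001,0.006],[-0.004,-0.001,0.010],[-0.012,-0.001,0.0145],[-0.02,-0.001,0.0195],[-0.028,-0.001,0.024]],"grip":[1,1,1,1,1]}'
python3 go.py 0.75,183,0 0.7,183,0 0.65,183,0 0.6,183,0 0.55,183,0 0.5,183,0
```

```text
t: 4.2
ee_pos: [501.7, 46.5, 254.2]
tool_rot: [0.0, 0.993, 0.116, 0.0]
contact_force: [2.4, -0.1, 0.2]
width: 0.4
grasp_force: 0.9
t 4.2 tcp [501.7  46.5 254.2] F [ 2.4 -0.1  0.2] w 0.4
0.75,183,0 tip [495.8  45.1 241.7] off m [-0.006   0.      0.0045] twist [ 0. -0. -0.]
0.7,183,0 tip [488.8  43.5 235.8] off m [-0.0132  0.      0.0103] twist [ 0. -0. -0.]
0.65,183,0 tip [482.1  41.9 229.6] off m [-0.0201  0.      0.0165] twist [ 0. -0. -0.]
0.6,183,0 tip [475.7  40.4 223.1] off m [-0.0267  0.      0.0231] twist [ 0. -0. -0.]
0.55,183,0 tip [469.6  38.9 216.2] off m [-0.0329  0.      0.0299] twist [ 0. -0. -0.]
0.5,183,0 tip [463.9  37.6 209.1] off m [-0.0388  0.      0.0371] twist [ 0. -0. -0.]
```

```bash
python3 -m inch '{"twist":[[0,0,0],[0,0,0],[0,0,0],[0,0,0],[0,0,0]],"offset":[[-0.006,0,0.0055],[-0.013,0,0.0113],[-0.0195,0,0.0175],[-0.026,0,0.0241],[-0.032,0,0.031]],"grip":[1,1,1,1,1]}'
python3 go.py 0.5,183,0 0.45,183,0 0.4,183,0 0.35,183,0 0.3,183,0
python3 - <<'E'
from h import *
a=viewer.camera("scene");b=viewer.camera("wrist")
cv2.imwrite("pics/c2.png",np.hstack([cv2.resize(a[130:370,180:440],(400,370)),cv2.resize(b,(400,370))]))
E
```

```text
t: 4.62
ee_pos: [470.7, 39.2, 223.0]
tool_rot: [0.0, 0.993, 0.116, 0.0]
contact_force: [0.9, -0.6, 1.9]
width: 0.3
grasp_force: 0.9
t 4.6167 tcp [470.7  39.2 223. ] F [ 0.9 -0.6  1.9] w 0.3
0.5,183,0 tip [463.9  37.6 209.1] off m [-0.0069  0.      0.006 ] twist [ 0. -0. -0.]
0.45,183,0 tip [458.6  36.3 201.6] off m [-0.0125  0.      0.0134] twist [ 0. -0. -0.]
0.4,183,0 tip [453.6  35.1 193.9] off m [-0.0176  0.      0.0211] twist [ 0. -0. -0.]
0.35,183,0 tip [448.9  34.  185.9] off m [-0.0223  0.      0.0291] twist [ 0. -0. -0.]
0.3,183,0 tip [444.7  33.  177.7] off m [-0.0267  0.      0.0373] twist [ 0. -0. -0.]
```

View pics/c2.png

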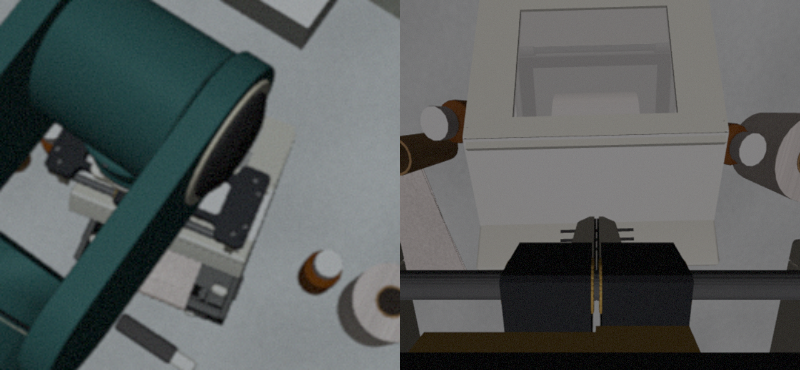

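```bash
python3 -m inch '{"twist":[[0,0,0],[0,0,0],[0,0,0],[0,0,0],[0,0,0]],"offset":[[-0.007,0,0.006],[-0.014,0,0.0134],[-0.020,0,0.0211],[-0.025,0,0.0291],[-0.029,0,0.0373]],"grip":[1,1,1,1,1]}'
python3 go.py 0.3,183,0 0.25,183,0 0.2,183,0 0.16,183,0 0.13,182,0 0.1,182,0
```

```text
t: 5.13
ee_pos: [442.5, 32.5, 185.4]
tool_rot: [0.0, 0.993, 0.116, -0.0]
contact_force: [-0.8, -0.7, 0.9]
width: 0.4
grasp_force: 0.7
t 5.1333 tcp [442.5  32.5 185.4] F [-0.8 -0.7  0.9] w 0.4
0.3,183,0 tip [444.7  33.  177.7] off m [ 0.0023 -0.     -0.0003] twist [ 0.  0. -0.]
0.25,183,0 tip [439.7  31.8 169.3] off m [-0.0028 -0.      0.0081] twist [ 0.  0. -0.]
0.2,183,0 tip [435.1  30.7 160.8] off m [-0.0076 -0.      0.0167] twist [ 0.  0. -0.]
0.16,183,0 tip [431.7  29.9 153.8] off m [-0.0111 -0.      0.0237] twist [ 0.  0. -0.]
0.13,182,0 tip [430.3  29.6 148.3] off m [-0.0125 -0.      0.0291] twist [ 0.  0. -0.]
0.1,182,0 tip [428.1  29.1 143. ] off m [-0.0148 -0.      0.0344] twist [ 0.  0. -0.]
```

```bash
python3 -m inch '{"twist":[[0,0,0],[0,0,0],[0,0,0],[0,0,0],[0,0,0]],"offset":[[-0.0035,0,0.007],[-0.007,0,0.0145],[-0.011,0,0.0215],[-0.0135,0,0.027],[-0.0145,0,0.030]],"grip":[1,1,1,1,1]}'
python3 -m inch '{"twist":[[0,0,0],[0,0,0]],"offset":[[0,0,0.001],[0,0,0.001]],"grip":[1,1]}'
python3 go.py 0.1,182,0 0.08,182,0 0.06,181,0 0.03,180,0 0,180,0
python3 - <<'E'
from h import *
b=viewer.camera("wrist")
cv2.imwrite("pics/c3.png",b)
E
```

```text
t: 5.55
ee_pos: [428.6, 29.2, 155.4]
tool_rot: [-0.0, 0.993, 0.116, -0.0]
contact_force: [0.3, -0.1, -0.2]
width: 0.5
grasp_force: 0.4
t: 5.72
ee_pos: [429.0, 29.3, 155.2]
tool_rot: [-0.0, 0.993, 0.116, -0.0]
contact_force: [0.1, 0.1, -0.2]
width: 0.6
grasp_force: 0.0
t 5.7167 tcp [429.   29.3 155.2] F [ 0.1  0.1 -0.2] w 0.6
0.1,182,0 tip [428.1  29.1 143. ] off m [-0.001   0.      0.0042] twist [-0.  0. -0.]
0.08,182,0 tip [426.7  28.7 139.4] off m [-0.0024  0.      0.0078] twist [-0.  0. -0.]
0.06,181,0 tip [426.3  28.6 135.8] off m [-0.0028  0.      0.0114] twist [-0.  0. -0.]
0.03,180,0 tip [425.5  28.4 130.4] off m [-0.0037  0.      0.0169] twist [-0.  0. -0.]
0,180,0 tip [423.8  28.  125. ] off m [-0.0054  0.      0.0222] twist [-0.  0. -0.]
```

View pics/c3.png

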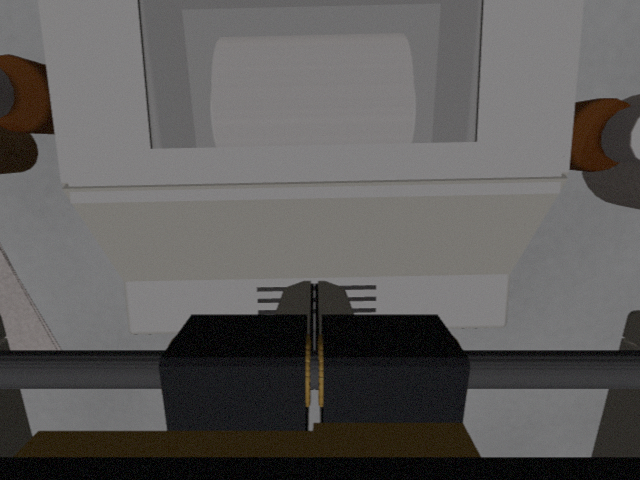

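```bash
python3 -m inch '{"twist":[[0,0,0],[0,0,0],[0,0,0],[0,0,0]],"offset":[[-0.002,0,0.003],[-0.003,0,0.006],[-0.004,0,0.009],[-0.005,0,0.010]],"grip":[1,1,1,1]}'
python3 go.py 0.06,181,0 0,180,0
```

```text
t: 6.1
ee_pos: [424.9, 28.3, 145.7]
tool_rot: [-0.0, 0.993, 0.116, 0.001]
contact_force: [7.2, 1.3, 8.7]
width: 0.7
grasp_force: 4.7
t 6.1 tcp [424.9  28.3 145.7] F [7.2 1.3 8.7] w 0.7
0.06,181,0 tip [426.3  28.6 135.8] off m [ 0.0015 -0.      0.0019] twist [ 0.    -0.002 -0.   ]
0,180,0 tip [423.8  28.  125. ] off m [-0.0012 -0.      0.0127] twist [ 0.    -0.002 -0.   ]
```

```bash
python3 -m inch '{"twist":[[0,0,0],[0,0,0],[0,0,0],[0,0,0]],"offset":[[0,0,0.003],[0,0,0.006],[0,0,0.009],[0,0,0.0115]],"grip":[1,1,1,1]}'
python3 go.py 0,180,0
```

```text
t: 6.43
ee_pos: [424.0, 28.2, 133.3]
tool_rot: [-0.0, 0.993, 0.116, -0.0]
contact_force: [0.8, -0.1, 0.2]
width: 1.0
grasp_force: 0.0
t 6.4333 tcp [424.   28.2 133.3] F [ 0.8 -0.1  0.2] w 1.0
0,180,0 tip [423.8  28.  125. ] off m [-0.0003  0.0001  0.0003] twist [-0.  0. -0.]
```

```bash
python3 -m inch '{"twist":[[0,0,0],[0,0,0],[0,0,0]],"offset":[[0,0,0.001],[0,0,0.0015],[0,0,0.0015]],"grip":[1,1,1]}'
python3 -m inch '{"twist":[[0,0,0],[0,0,0]],"offset":[[0,0,0.0005],[0,0,0.0005]],"grip":[1,1]}'
```

```text
t: 6.68
ee_pos: [424.1, 28.1, 133.1]
tool_rot: [0.0, 0.993, 0.116, -0.0]
contact_force: [-5.9, 0.3, 13.1]
width: 0.3
grasp_force: 6.2
t: 6.85
ee_pos: [424.1, 28.2, 133.0]
tool_rot: [0.0, 0.993, 0.116, 0.0]
contact_force: [-9.0, -0.7, 17.2]
width: 0.8
grasp_force: 8.7
```

```bash
python3 -m inch '{"twist":[[0,0,0],[0,0,0],[0,0,0],[0,0,0]],"offset":[[-0.001,0,-0.0003],[-0.001,0,-0.0003],[-0.001,0,-0.0003],[-0.001,0,-0.0003]],"grip":[1,1,1,1]}'
python3 - <<'E'
from h import *
b=viewer.camera("top"); cv2.imwrite("pics/c4.png",b)
for _ in range(6):
    viewer.camera("wrist"); s=manip.state(); print(np.round(s["contact_force"],1),np.round(s["ee_pos"],2))
E
```

```text
t: 7.18
ee_pos: [423.8, 28.0, 133.1]
tool_rot: [-0.0, 0.993, 0.116, 0.001]
contact_force: [-0.0, 0.4, 10.4]
width: 0.2
grasp_force: 5.3
[-0.   2.  10.8] [423.79  28.06 133.1 ]
[-1.1  1.4 10.7] [423.77  28.05 133.08]
[-0.4  1.7 11.6] [423.79  28.04 133.09]
[-0.4  1.1 11.1] [423.78  28.04 133.08]
[-0.1  0.5 10.3] [423.79  28.05 133.08]
[-0.3  0.1 10.5] [423.8   28.03 133.1 ]
```

View pics/c4.png

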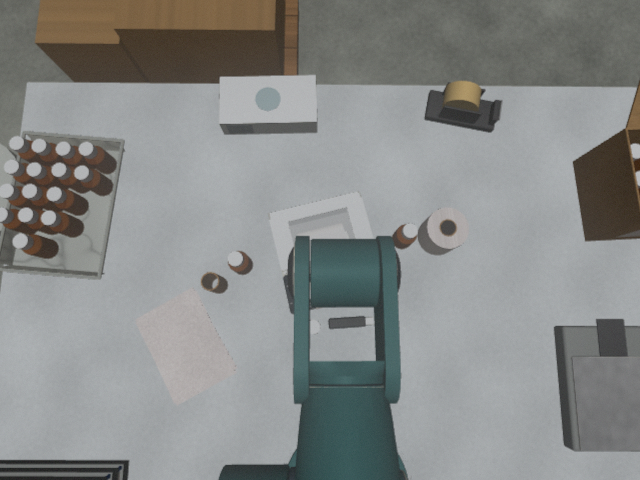

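The top picture shows the cover flat and shut at about (320,225). The bottles, core, roll, cap and marker are where they were. The push is steady at about 11 N straight down.

```bash
python3 -c "
from station import manip
print(manip.job_done())"
```

```text
the job is handed in; nothing more can be done
None
```

I folded the cover down, snapped it shut and handed the job in at about 7.5 s, with the fingers still pressing it down at about 11 N and nothing else on the table visibly moved; the hand-in returned no verdict.

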